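# Find the full tea tin by feel

### The arm

A 6-joint arm with a two-finger parallel gripper is mounted at the origin on the work surface. World frame = base frame: x ahead of the robot, y to its left, z up, the work surface at z = 0. Lengths are in m, angles in rad, forces in N, time in s.
With the tool pointing down it reaches from about 0.375 to 0.75 m from the base axis. Payload 9 kg.
Tool frame: the origin (TCP) lies on the centre line of the jaws, within the pads' length; the fingertips stand 14 mm ahead of it and the grasp point (between the pads) lies 5 mm behind it; z points along the fingers, y is the line along which they close (so a half turn about z gives the same grasp; the last joint's range is limited). The gripper opens to 85 mm and grips with 20 to 120 N. Pads are 22 mm wide; open, the fingers measure 114 mm over their backs; the gripper's body (76 mm by 85 mm) begins 54 mm behind the grasp point. The pads swing forward as they close: fully open they stand 13 mm farther back than shut.
Start: joints at [-1.565, 0.104, 0.097, 1.564, 0, 1.353], TCP at [0.133, -0.585, 0.245] pointing down, gripper open.
Joint ranges: [-2.99, 2.99], [-0.84, 1.86], [-1.1, 1.16], [-1.84, 2.11], [-1.51, 1.56], [-3.14, 3.14]. Speed limits (rad/s): [2.22, 2.22, 2.57, 3.14, 3.14, 3.14].

### API

Orientations are given as a unit quaternion [w, x, y, z].
In Python, from bench import env gives the robot as it stands. The module is installed in compiled form; this text tells all that it offers.
- The arm moves only by the tool play_rows, never from a script. Its argument "moves" is a list of rows, each an object of numbers: "dx", "dy", "dz": the shift along the tool's x, y, z in m; "wx", "wy", "wz": the turn, a rotation vector about the tool's x, y, z in rad. In form: [{"dx": .., "dy": .., "dz": .., "wx": .., "wy": .., "wz": ..}, ...]. A call has 1 to 20 rows; each row is the pose to reach, as a shift and turn from the pose commanded when the call began, along the tool's axes at that moment; what a row does not reach only later rows make up. A row lasts 1/10 s, in which the tool goes at most 50 mm and 8.59 degrees, less where a joint would pass 70% of its speed; a pose out of reach is approached as far as the arm can. A call with a gripper value outside its range is refused whole. "grip" is the opening in per cent of the stroke, from 0 (shut) to 100 (fully open), set as the call begins (left out, the last holds). The fingers move at their own pace and stop on an object; "grip_force" is the grip in N (left out, the last holds). Time passes only in rows, so rows that repeat a pose let the fingers close. It gives the time, the measured TCP pose, the force, the opening and the grip force at its end, in the units of the state.
- env.get_state(): the state, without advancing time (a new reading comes with each control period).
- env.get_image(name): name is "side" or "top"; returns (picture, depth): 384x512x3 uint8, red, green, blue; 384x512 float32, m along the optical axis (not along the pixel's ray), 0 where there is no reading.
- env.camera_params(name): a dict with "vertical_fov" (degrees; the focal length in pixels is half the picture's height over the tangent of half this angle, whatever the lens; pixels are square), "cx", "cy" (the principal point, pixels), "distortion" ([k1, k2, p1, p2, k3] as OpenCV has them; the pictures are not rectified), "pose" (4x4, takes a point from camera to world coordinates). Camera axes: x right, y down, z forward; pixel columns grow to the right and rows downward; lengths in m; the calibration is good to about 2 mm. A picture is of the moment at which its call begins. camera_params takes no time and is no camera call.
- env.finish_job(): hands the job in; it is judged then, once.
The state is a dict: "time_s": time; "joint_positions": joint angles; "dq": joint speeds; "effort": joint torques, N m; "ee_pos": TCP position; "tool_rot": TCP orientation; "force": force on the tool from outside, world axes, zero at the start; "wrist_torque": the same for the moment, N m; "finger_gap": opening from 0.0 (shut) to 1.0 (fully open); "gripper_force": force on a finger pad.
Only numpy, scipy, OpenCV 4.12 (cv2) and the standard library are available. Lean on these libraries where they do the work, as an engineer would, in place of code of your own. Each camera call takes 0.05 s, during which the arm holds its last target. There are 200 camera calls.

### The job

Three identical closed tea tins stand on the pantry counter: one is full, the other two are nearly used up, and only their weight tells which. Heft them, stand the two light ones upright in the divided wooden crate, one to a cell, setting them down rather than dropping them, and finish while still holding the full one up in the gripper, upright and still, at least 15 cm clear of the counter. Do not tip a tin over, and leave the water bottle, the jar and the mug where they are.

Things in the scene. Friction and masses are not known exactly. Their poses are not given: they have to be found in the camera images.
- tin_a: closed round tea tin, blue with a steel-coloured lid, 64 mm in diameter, 115 mm tall, straight-sided and rigid; origin at the centre of its underside, z up along its axis. One of the three tins is full and weighs 490 to 630 g in all, the other two weigh 180 to 300 g each; which is which changes from run to run and does not follow the names. The contents do not shift noticeably
- tin_b: second tin, the same to look at as tin_a, origin at the centre of its underside
- tin_c: third tin, the same to look at as tin_a, origin at the centre of its underside
- crate: low open wooden crate fixed to the counter, 95 mm (its x) by 265 mm (its y) and 55 mm high, walls, dividers and floor 6 mm thick, divided into three equal empty cells in a row along its y; each cell is 83 mm (x) by 80 mm (y) inside; origin at the centre of its underside; x across the row, y along the row, z up
- cell_0 (a point): centre of the inner floor of the cell at the crate's -y end, 6 mm above the counter; axes as the crate's; the cells are 86 mm apart
- cell_1 (a point): centre of the inner floor of the middle cell; axes as the crate's
- cell_2 (a point): centre of the inner floor of the cell at the crate's +y end; axes as the crate's
- water: bystander: clear water bottle with a blue label and white cap, 64 mm in diameter, 200 mm tall; origin at the centre of its underside
- jar: bystander: amber glass jar with a black lid, 56 mm in diameter, 85 mm tall; origin at the centre of its underside
- mug: bystander: white mug, 80 mm in diameter, 90 mm tall, handle on its +y side; origin at the centre of its underside

How it is judged:
By the outcome, as a careful person would: the job done as asked, in the order asked, and still so for the second after the job is handed in, while the arm keeps its last pose, push and grip.
It also fails if it takes over 72 s, if anything falls off the work surface, if the arm or the gripper's body presses on something with over 40 N, if the wrist force passes 120 N, or if a joint passes its speed limit or range.

## Working session

There is one attempt and no reset: what is moved stays moved. The work goes in short steps, Python scripts to look and compute and a tool call to move; the robot and the scene stay as the last step left them, time stands still between calls to the robot, and variables do not carry over. Pictures are saved under pics/ and viewed, at most 10 in all, crops included, and the job is handed in when it is done.

Besides the shell and the picture viewer there is one more tool, called after ">>>" by a JSON object that holds its "op" and its "data". play_rows: Moves the arm, as the interface text tells. Its arguments: {"type":"object","properties":{"moves":{"type":"array"},"grip":{"type":"number"},"grip_force":{"type":"number"}},"required":["moves"]}

```bash
mkdir -p pics; cat > h.py <<'E'
import numpy as np,cv2
from bench import env
def cam(n):
    p=env.camera_params(n); f=192/np.tan(np.radians(p["vertical_fov"])/2)
    return np.array([[f,0,p["cx"]],[0,f,p["cy"]],[0,0,1]]),np.array(p["distortion"],float),np.array(p["pose"])
def cloud(n):
    im,d=env.get_image(n);K,D,T=cam(n)
    v,u=np.mgrid[:384,:512]
    q=cv2.undistortPoints(np.stack([u,v],-1).reshape(-1,1,2).astype(np.float64),K,D).reshape(384,512,2)
    P=np.dstack([q*d[...,None],d])@T[:3,:3].T+T[:3,3]
    P[d==0]=np.nan
    return im,P
E
python3 - <<'E'
from h import *
s=env.get_state();print({k:np.round(v,3) for k,v in s.items()})
ims=[]
for n in("top","side"):
    im,P=cloud(n);np.save(n+".npy",P);cv2.imwrite(f"pics/{n}0.png",im[...,::-1]);print(cam(n)[2].round(2))
E
```

```text
{'time_s': np.float64(0.0), 'joint_positions': array([-1.565,  0.105,  0.096,  1.564, -0.   ,  1.353]), 'dq': array([-0.001, -0.   , -0.   , -0.   ,  0.001,  0.   ]), 'effort': array([ 5.0000e-03, -5.5693e+01,  5.0365e+01,  1.7000e-02, -0.0000e+00,
        0.0000e+00]), 'ee_pos': array([ 0.133, -0.585,  0.244]), 'tool_rot': array([-0.001,  0.994,  0.112,  0.   ]), 'force': array([-0.038, -0.68 , -0.682]), 'wrist_torque': array([ 0.03 ,  0.046, -0.012]), 'gripper_force': np.float64(0.0), 'finger_gap': np.float64(0.998)}
[[ 0.02 -0.99  0.17  0.42]
 [-1.   -0.02 -0.   -0.05]
 [ 0.01 -0.17 -0.99  1.29]
 [ 0.    0.    0.    1.  ]]
[[ 0.97 -0.18  0.17  0.44]
 [-0.25 -0.7   0.67 -0.74]
 [-0.   -0.7  -0.72  0.78]
 [ 0.    0.    0.    1.  ]]
```

View pics/top0.png

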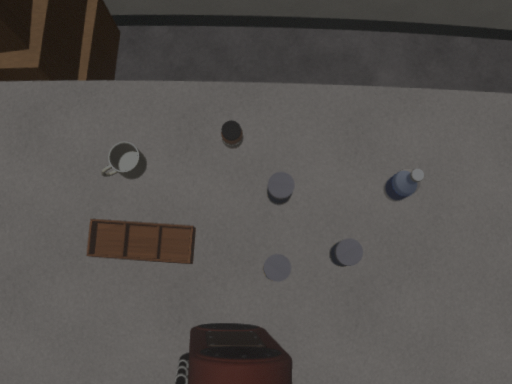

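View pics/side0.png

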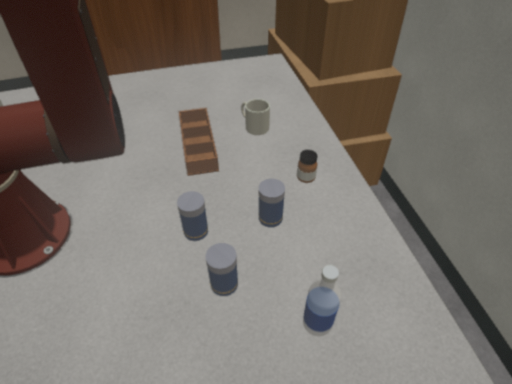

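The top view shows tins at about (281,186), (277,268) and (348,252). The crate spans (90–194, 220–262), the mug is at (124,157), the jar at (232,132) and the bottle at (405,183). The side view agrees, and everything stands upright.

```bash
python3 - <<'E'
from h import *
from scipy.optimize import least_squares
for n in("top","side"):
    P=np.load(n+".npy"); 
    m=(P[...,2]>.03)&(P[...,0]>.12)&(P[...,0]<1.0)&(abs(P[...,1])<.8)
    k,l,st,c=cv2.connectedComponentsWithStats(m.astype(np.uint8))
    for i in range(1,k):
        if st[i,4]<60: continue
        Q=P[l==i]; zt=np.percentile(Q[:,2],97); T=Q[Q[:,2]>zt-.006]
        (cx,cy),r=cv2.minEnclosingCircle(T[:,:2].astype(np.float32))
        print(n,c[i].round(),st[i,4],"ztop",zt.round(3),"topmean",T.mean(0).round(3),"circ",round(cx,3),round(cy,3),round(r,3))
    K,D,T=cam(n)
    m=(P[...,2]>.035)&(P[...,2]<.07)&(P[...,0]>.12)&(P[...,0]<.55)&(P[...,1]>.08)&(P[...,1]<.5)
    Q=P[m]; print(n,"crate",cv2.minAreaRect(Q[:,:2].astype(np.float32)),len(Q),Q[:,2].max())
    print("floor z",np.nanmedian(P[(abs(P[...,0]-.45)<.03)&(abs(P[...,1])<.05)][:,2]))
E
```

```text
top [232. 133.] 451 ztop 0.089 topmean [0.784 0.022 0.086] circ 0.783 0.023 0.025
top [123. 160.] 700 ztop 0.093 topmean [0.708 0.291 0.09 ] circ 0.707 0.29 0.041
top [404. 183.] 872 ztop 0.202 topmean [ 0.655 -0.41   0.2  ] circ 0.656 -0.411 0.016
top [280. 187.] 678 ztop 0.12 topmean [ 0.639 -0.104  0.116] circ 0.639 -0.104 0.033
top [138. 240.] 1140 ztop 0.059 topmean [0.5   0.238 0.056] circ 0.501 0.246 0.139
top [347. 252.] 720 ztop 0.119 topmean [ 0.483 -0.268  0.116] circ 0.483 -0.268 0.033
top [277. 267.] 606 ztop 0.12 topmean [ 0.444 -0.099  0.117] circ 0.444 -0.099 0.033
top [233. 356.] 5924 ztop 0.698 topmean [ 0.307 -0.032  0.696] circ 0.305 -0.033 0.031
top crate ((0.5008503794670105, 0.2456788271665573), (0.2668910324573517, 0.09637846052646637), 88.30558776855469) 1038 0.061757178486055775
floor z 0.0006121672180506854
side [61. 86.] 15251 ztop 0.579 topmean [ 0.261 -0.097  0.581] circ 0.266 -0.087 0.054
side [256. 112.] 686 ztop 0.09 topmean [0.706 0.289 0.088] circ 0.707 0.29 0.042
side [197. 139.] 932 ztop 0.056 topmean [0.5   0.223 0.054] circ 0.496 0.244 0.141
side [307. 163.] 454 ztop 0.086 topmean [0.783 0.019 0.084] circ 0.785 0.022 0.026
side [271. 199.] 951 ztop 0.116 topmean [ 0.639 -0.107  0.114] circ 0.639 -0.105 0.033
side [192. 212.] 1033 ztop 0.116 topmean [ 0.442 -0.101  0.114] circ 0.442 -0.099 0.034
side [221. 266.] 1249 ztop 0.116 topmean [ 0.482 -0.272  0.114] circ 0.482 -0.27 0.034
side [323. 300.] 1702 ztop 0.199 topmean [ 0.655 -0.415  0.198] circ 0.655 -0.413 0.015
side crate ((0.4996594488620758, 0.2431824803352356), (0.27034881711006165, 0.09525555372238159), 87.88787078857422) 785 0.05879732653849534
floor z -0.00039881576150063713
```

```bash
cat >> h.py <<'E'
from scipy.spatial.transform import Rotation as R
def go(x,y,z,phi=1.54):
    s=env.get_state();w=s["tool_rot"];r=R.from_quat([*w[1:],w[0]])
    g=R.from_matrix(np.array([[np.cos(phi),np.sin(phi),0],[np.sin(phi),-np.cos(phi),0],[0,0,-1]]).T.T)
    print("t",s["time_s"],"ee",np.round(s["ee_pos"],4),"F",np.round(s["force"],2),"gap",round(float(s["finger_gap"]),3))
    print("d",r.inv().apply(np.array([x,y,z])-s["ee_pos"]).round(4),"w",(r.inv()*g).as_rotvec().round(4))
E
python3 -c "
from h import *
go(.4825,-.269,.245)"
```

```text
t 0.1 ee [ 0.1332 -0.5847  0.2446] F [-0.35  0.03  0.2 ] gap 1.001
d [ 0.4107 -0.2303 -0.    ] w [-8.0000e-04 -1.0000e-03 -1.3162e+00]
```

>>> {"op": "play_rows", "data": {"moves": [{"dx":0.411,"dy":-0.23,"dz":0,"wx":0,"wy":0,"wz":-1.316},{"dx":0.411,"dy":-0.23,"dz":0,"wx":0,"wy":0,"wz":-1.316},{"dx":0.411,"dy":-0.23,"dz":0,"wx":0,"wy":0,"wz":-1.316},{"dx":0.411,"dy":-0.23,"dz":0,"wx":0,"wy":0,"wz":-1.316},{"dx":0.411,"dy":-0.23,"dz":0,"wx":0,"wy":0,"wz":-1.316},{"dx":0.411,"dy":-0.23,"dz":0,"wx":0,"wy":0,"wz":-1.316},{"dx":0.411,"dy":-0.23,"dz":0,"wx":0,"wy":0,"wz":-1.316},{"dx":0.411,"dy":-0.23,"dz":0,"wx":0,"wy":0,"wz":-1.316},{"dx":0.411,"dy":-0.23,"dz":0,"wx":0,"wy":0,"wz":-1.316},{"dx":0.411,"dy":-0.23,"dz":0,"wx":0,"wy":0,"wz":-1.316},{"dx":0.411,"dy":-0.23,"dz":0,"wx":0,"wy":0,"wz":-1.316},{"dx":0.411,"dy":-0.23,"dz":0,"wx":0,"wy":0,"wz":-1.316},{"dx":0.411,"dy":-0.23,"dz":0,"wx":0,"wy":0,"wz":-1.316}], "grip": 100}}

```text
time_s: 1.4
ee_pos: [0.4822, -0.2703, 0.2451]
tool_rot: [-0.0, 0.718, 0.696, -0.0]
force: [-0.2, -0.2, -0.0]
finger_gap: 0.998
gripper_force: 0.0
```

```bash
python3 -c "
from h import *
go(.4825,-.269,.08)
im,P=cloud('side');cv2.imwrite('pics/s1.png',im[150:384,100:400,::-1].repeat(2,0).repeat(2,1))"
```

```text
t 1.4 ee [ 0.4822 -0.2703  0.2451] F [-0.18 -0.24 -0.02] gap 0.998
d [0.0013 0.0003 0.1651] w [-0.0004  0.     -0.0014]
```

View pics/s1.png

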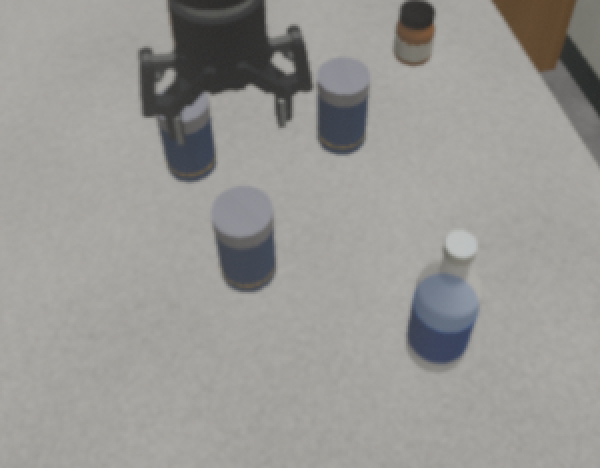

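The crop shows the open gripper above and behind tin 2 at (243,240), consistent with the tin lying under it. Its jaws lie along world x. Descending.

>>> {"op": "play_rows", "data": {"moves": [{"dz":0.03},{"dz":0.06},{"dz":0.09},{"dz":0.115},{"dz":0.135},{"dz":0.15},{"dz":0.16},{"dz":0.165},{"dz":0.165}]}}

```text
invalid input
```

>>> {"op": "play_rows", "data": {"moves": [{"dz":0},{"dz":0},{"dz":0},{"dz":0},{"dz":0},{"dz":0},{"dz":0},{"dz":0}], "grip": 0, "grip_force": 50}}

```text
invalid input
```

>>> {"op": "play_rows", "data": {"moves": [{"dx":0.001,"dy":0,"dz":0.03,"wx":0,"wy":0,"wz":0},{"dx":0.001,"dy":0,"dz":0.06,"wx":0,"wy":0,"wz":0},{"dx":0.001,"dy":0,"dz":0.09,"wx":0,"wy":0,"wz":0},{"dx":0.001,"dy":0,"dz":0.115,"wx":0,"wy":0,"wz":0},{"dx":0.001,"dy":0,"dz":0.135,"wx":0,"wy":0,"wz":0},{"dx":0.001,"dy":0,"dz":0.15,"wx":0,"wy":0,"wz":0},{"dx":0.001,"dy":0,"dz":0.16,"wx":0,"wy":0,"wz":0},{"dx":0.001,"dy":0,"dz":0.165,"wx":0,"wy":0,"wz":0},{"dx":0.001,"dy":0,"dz":0.165,"wx":0,"wy":0,"wz":0}]}}

```text
time_s: 2.35
ee_pos: [0.4828, -0.2688, 0.0802]
tool_rot: [-0.0, 0.718, 0.696, -0.0]
force: [-0.0, 1.1, 0.5]
finger_gap: 1.001
gripper_force: 0.0
```

>>> {"op": "play_rows", "data": {"moves": [{"dx":0,"dy":0,"dz":0,"wx":0,"wy":0,"wz":0},{"dx":0,"dy":0,"dz":0,"wx":0,"wy":0,"wz":0},{"dx":0,"dy":0,"dz":0,"wx":0,"wy":0,"wz":0},{"dx":0,"dy":0,"dz":0,"wx":0,"wy":0,"wz":0},{"dx":0,"dy":0,"dz":0,"wx":0,"wy":0,"wz":0},{"dx":0,"dy":0,"dz":0,"wx":0,"wy":0,"wz":0},{"dx":0,"dy":0,"dz":0,"wx":0,"wy":0,"wz":0},{"dx":0,"dy":0,"dz":0,"wx":0,"wy":0,"wz":0}], "grip": 0, "grip_force": 50}}

```text
time_s: 3.15
ee_pos: [0.4837, -0.2693, 0.0818]
tool_rot: [0.001, 0.718, 0.696, -0.0]
force: [-0.2, 0.1, 6.5]
finger_gap: 0.749
gripper_force: 55.8
```

>>> {"op": "play_rows", "data": {"moves": [{"dx":0,"dy":0,"dz":-0.01,"wx":0,"wy":0,"wz":0},{"dx":0,"dy":0,"dz":-0.03,"wx":0,"wy":0,"wz":0},{"dx":0,"dy":0,"dz":-0.06,"wx":0,"wy":0,"wz":0},{"dx":0,"dy":0,"dz":-0.09,"wx":0,"wy":0,"wz":0},{"dx":0,"dy":0,"dz":-0.11,"wx":0,"wy":0,"wz":0},{"dx":0,"dy":0,"dz":-0.12,"wx":0,"wy":0,"wz":0},{"dx":0,"dy":0,"dz":-0.12,"wx":0,"wy":0,"wz":0},{"dx":0,"dy":0,"dz":-0.12,"wx":0,"wy":0,"wz":0},{"dx":0,"dy":0,"dz":-0.12,"wx":0,"wy":0,"wz":0},{"dx":0,"dy":0,"dz":-0.12,"wx":0,"wy":0,"wz":0},{"dx":0,"dy":0,"dz":-0.12,"wx":0,"wy":0,"wz":0}]}}

```text
time_s: 4.25
ee_pos: [0.4826, -0.2683, 0.1995]
tool_rot: [-0.001, 0.718, 0.696, -0.0]
force: [0.2, -0.1, -2.3]
finger_gap: 0.748
gripper_force: 55.6
```

```bash
python3 -c "
from h import *
for i in range(4): env.get_image('top');print(env.get_state()['force'])
go(.4975,.159,.2)"
```

```text
[-0.96857233 -0.49319725 -2.01434938]
[-0.06678362  0.39091951 -1.16356887]
[ 0.10041945 -0.19867496 -2.80653713]
[-0.98304843 -0.35746729 -1.60161481]
t 4.45 ee [ 0.4829 -0.2685  0.2001] F [-0.98 -0.36 -1.6 ] gap 0.748
d [4.278e-01 1.400e-03 2.000e-04] w [-0.0002 -0.0001 -0.0002]
```

About 2.0 N: this one is light. Raise it and carry it to cell_2.

>>> {"op": "play_rows", "data": {"moves": [{"dx":0.01,"dy":0,"dz":-0.02,"wx":0,"wy":0,"wz":0},{"dx":0.03,"dy":0,"dz":-0.04,"wx":0,"wy":0,"wz":0},{"dx":0.065,"dy":0,"dz":-0.05,"wx":0,"wy":0,"wz":0},{"dx":0.105,"dy":0,"dz":-0.05,"wx":0,"wy":0,"wz":0},{"dx":0.15,"dy":0,"dz":-0.05,"wx":0,"wy":0,"wz":0},{"dx":0.195,"dy":0,"dz":-0.05,"wx":0,"wy":0,"wz":0},{"dx":0.24,"dy":0,"dz":-0.05,"wx":0,"wy":0,"wz":0},{"dx":0.285,"dy":0,"dz":-0.05,"wx":0,"wy":0,"wz":0},{"dx":0.33,"dy":0,"dz":-0.05,"wx":0,"wy":0,"wz":0},{"dx":0.375,"dy":0,"dz":-0.05,"wx":0,"wy":0,"wz":0},{"dx":0.42,"dy":0,"dz":-0.05,"wx":0,"wy":0,"wz":0},{"dx":0.465,"dy":0,"dz":-0.05,"wx":0,"wy":0,"wz":0},{"dx":0.505,"dy":0.001,"dz":-0.05,"wx":0,"wy":0,"wz":0},{"dx":0.54,"dy":0.001,"dz":-0.05,"wx":0,"wy":0,"wz":0},{"dx":0.57,"dy":0.001,"dz":-0.05,"wx":0,"wy":0,"wz":0},{"dx":0.59,"dy":0.001,"dz":-0.05,"wx":0,"wy":0,"wz":0},{"dx":0.6,"dy":0.001,"dz":-0.05,"wx":0,"wy":0,"wz":0},{"dx":0.6,"dy":0.001,"dz":-0.05,"wx":0,"wy":0,"wz":0},{"dx":0.6,"dy":0.001,"dz":-0.05,"wx":0,"wy":0,"wz":0}]}}

```text
time_s: 6.35
ee_pos: [0.5026, 0.3304, 0.2502]
tool_rot: [0.0, 0.718, 0.696, -0.0]
force: [-0.3, -0.4, -1.6]
finger_gap: 0.748
gripper_force: 56.3
```

```bash
python3 -c "
from h import *
go(.503,.331,.093)
im,P=cloud('top');cv2.imwrite('pics/t2.png',im[120:320,40:300,::-1].repeat(2,0).repeat(2,1))"
```

```text
t 6.35 ee [0.5026 0.3304 0.2502] F [-0.29 -0.41 -1.63] gap 0.748
d [0.0007 0.0004 0.1572] w [-0.0001  0.0005 -0.0005]
```

View pics/t2.png

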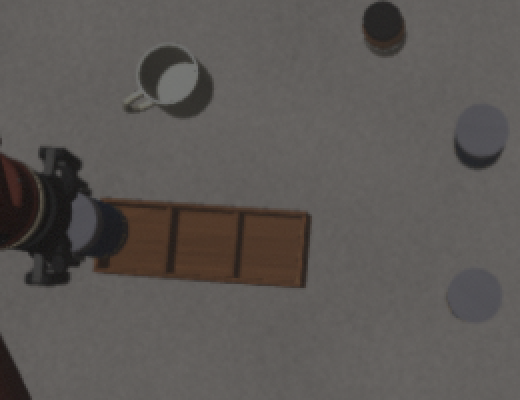

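The held tin is over the left-hand cell_2 at about (105,230) in the crop. The crate's other two cells are empty and the mug is clear. Descending.

>>> {"op": "play_rows", "data": {"moves": [{"dx":0,"dy":0,"dz":0.02,"wx":0,"wy":0,"wz":0},{"dx":0,"dy":0,"dz":0.05,"wx":0,"wy":0,"wz":0},{"dx":0,"dy":0,"dz":0.08,"wx":0,"wy":0,"wz":0},{"dx":0,"dy":0,"dz":0.105,"wx":0,"wy":0,"wz":0},{"dx":0,"dy":0,"dz":0.125,"wx":0,"wy":0,"wz":0},{"dx":0,"dy":0,"dz":0.14,"wx":0,"wy":0,"wz":0},{"dx":0,"dy":0,"dz":0.15,"wx":0,"wy":0,"wz":0},{"dx":0,"dy":0,"dz":0.157,"wx":0,"wy":0,"wz":0},{"dx":0,"dy":0,"dz":0.16,"wx":0,"wy":0,"wz":0},{"dx":0,"dy":0,"dz":0.162,"wx":0,"wy":0,"wz":0},{"dx":0,"dy":0,"dz":0.163,"wx":0,"wy":0,"wz":0},{"dx":0,"dy":0,"dz":0.163,"wx":0,"wy":0,"wz":0}]}}

```text
time_s: 7.6
ee_pos: [0.5029, 0.3313, 0.0879]
tool_rot: [0.0, 0.718, 0.696, 0.0]
force: [0.5, -0.1, -1.8]
finger_gap: 0.75
gripper_force: 56.3
```

>>> {"op": "play_rows", "data": {"moves": [{"dx":0,"dy":0,"dz":0.001,"wx":0,"wy":0,"wz":0},{"dx":0,"dy":0,"dz":0.002,"wx":0,"wy":0,"wz":0},{"dx":0,"dy":0,"dz":0.002,"wx":0,"wy":0,"wz":0},{"dx":0,"dy":0,"dz":0.002,"wx":0,"wy":0,"wz":0}]}}

```text
time_s: 8.0
ee_pos: [0.503, 0.3314, 0.0877]
tool_rot: [0.0, 0.718, 0.696, 0.001]
force: [-6.1, -2.7, 14.5]
finger_gap: 0.749
gripper_force: 57.6
```

>>> {"op": "play_rows", "data": {"moves": [{"dx":0,"dy":0,"dz":-0.001,"wx":0,"wy":0,"wz":0},{"dx":0,"dy":0,"dz":-0.001,"wx":0,"wy":0,"wz":0},{"dx":0,"dy":0,"dz":-0.001,"wx":0,"wy":0,"wz":0},{"dx":0,"dy":0,"dz":-0.001,"wx":0,"wy":0,"wz":0},{"dx":0,"dy":0,"dz":-0.001,"wx":0,"wy":0,"wz":0},{"dx":0,"dy":0,"dz":-0.001,"wx":0,"wy":0,"wz":0}], "grip": 100}}

```text
time_s: 8.6
ee_pos: [0.5025, 0.331, 0.0861]
tool_rot: [0.0, 0.718, 0.696, -0.0]
force: [0.5, 0.2, -0.5]
finger_gap: 0.999
gripper_force: 0.0
```

>>> {"op": "play_rows", "data": {"moves": [{"dx":0,"dy":0,"dz":-0.02,"wx":0,"wy":0,"wz":0},{"dx":0,"dy":0,"dz":-0.05,"wx":0,"wy":0,"wz":0},{"dx":0,"dy":0,"dz":-0.09,"wx":0,"wy":0,"wz":0},{"dx":0,"dy":0,"dz":-0.13,"wx":0,"wy":0,"wz":0},{"dx":0,"dy":0,"dz":-0.15,"wx":0,"wy":0,"wz":0},{"dx":0,"dy":0,"dz":-0.16,"wx":0,"wy":0,"wz":0},{"dx":0,"dy":0,"dz":-0.16,"wx":0,"wy":0,"wz":0}]}}

```text
time_s: 9.3
ee_pos: [0.503, 0.3313, 0.2472]
tool_rot: [0.0, 0.718, 0.696, 0.001]
force: [0.4, -1.0, -0.1]
finger_gap: 1.0
gripper_force: 0.0
```

```bash
python3 -c "
from h import *
go(.443,-.099,.245)
im,P=cloud('side');cv2.imwrite('pics/s3.png',im[80:250,100:400,::-1].repeat(2,0).repeat(2,1))"
```

```text
t 9.3 ee [0.503  0.3313 0.2472] F [ 0.38 -1.01 -0.1 ] gap 1.0
d [-0.4319 -0.0467  0.0019] w [ 0.0017 -0.0006 -0.0002]
```

View pics/s3.png

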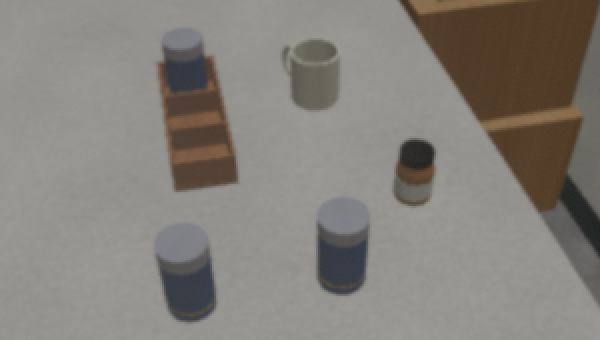

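The tin stands upright in cell_2 at (185,60), and the other two tins are untouched. Next is the nearer one.

>>> {"op": "play_rows", "data": {"moves": [{"dx":-0.03,"dy":-0.003,"dz":0,"wx":0,"wy":0,"wz":0},{"dx":-0.08,"dy":-0.009,"dz":0,"wx":0,"wy":0,"wz":0},{"dx":-0.125,"dy":-0.014,"dz":0,"wx":0,"wy":0,"wz":0},{"dx":-0.17,"dy":-0.019,"dz":0,"wx":0,"wy":0,"wz":0},{"dx":-0.215,"dy":-0.024,"dz":0,"wx":0,"wy":0,"wz":0},{"dx":-0.26,"dy":-0.029,"dz":0,"wx":0,"wy":0,"wz":0},{"dx":-0.305,"dy":-0.034,"dz":0,"wx":0,"wy":0,"wz":0},{"dx":-0.35,"dy":-0.039,"dz":0,"wx":0,"wy":0,"wz":0},{"dx":-0.395,"dy":-0.043,"dz":0,"wx":0,"wy":0,"wz":0},{"dx":-0.42,"dy":-0.046,"dz":0,"wx":0,"wy":0,"wz":0},{"dx":-0.432,"dy":-0.047,"dz":0,"wx":0,"wy":0,"wz":0},{"dx":-0.432,"dy":-0.047,"dz":0,"wx":0,"wy":0,"wz":0},{"dx":-0.432,"dy":-0.047,"dz":0,"wx":0,"wy":0,"wz":0}]}}

```text
time_s: 10.65
ee_pos: [0.442, -0.0983, 0.2455]
tool_rot: [-0.001, 0.718, 0.696, -0.0]
force: [-0.7, -0.8, -0.2]
finger_gap: 0.998
gripper_force: 0.0
```

>>> {"op": "play_rows", "data": {"moves": [{"dx":0,"dy":0,"dz":0.03,"wx":0,"wy":0,"wz":0},{"dx":0,"dy":0,"dz":0.06,"wx":0,"wy":0,"wz":0},{"dx":0,"dy":0,"dz":0.09,"wx":0,"wy":0,"wz":0},{"dx":0,"dy":0,"dz":0.115,"wx":0,"wy":0,"wz":0},{"dx":0,"dy":0,"dz":0.135,"wx":0,"wy":0,"wz":0},{"dx":0,"dy":0,"dz":0.15,"wx":0,"wy":0,"wz":0},{"dx":0,"dy":0,"dz":0.16,"wx":0,"wy":0,"wz":0},{"dx":0,"dy":0,"dz":0.165,"wx":0,"wy":0,"wz":0},{"dx":0,"dy":0,"dz":0.165,"wx":0,"wy":0,"wz":0}]}}

```text
time_s: 11.55
ee_pos: [0.4421, -0.099, 0.0812]
tool_rot: [-0.0, 0.718, 0.696, -0.0]
force: [-0.6, 0.3, 0.1]
finger_gap: 1.002
gripper_force: 0.0
```

>>> {"op": "play_rows", "data": {"moves": [{"dx":0,"dy":0,"dz":0,"wx":0,"wy":0,"wz":0},{"dx":0,"dy":0,"dz":0,"wx":0,"wy":0,"wz":0},{"dx":0,"dy":0,"dz":0,"wx":0,"wy":0,"wz":0},{"dx":0,"dy":0,"dz":0,"wx":0,"wy":0,"wz":0},{"dx":0,"dy":0,"dz":0,"wx":0,"wy":0,"wz":0},{"dx":0,"dy":0,"dz":0,"wx":0,"wy":0,"wz":0},{"dx":0,"dy":0,"dz":0,"wx":0,"wy":0,"wz":0}], "grip": 0, "grip_force": 50}}

```text
time_s: 12.25
ee_pos: [0.4429, -0.0997, 0.0826]
tool_rot: [0.001, 0.718, 0.696, 0.0]
force: [-0.8, 0.9, 5.9]
finger_gap: 0.75
gripper_force: 55.0
```

>>> {"op": "play_rows", "data": {"moves": [{"dx":0,"dy":0,"dz":-0.01,"wx":0,"wy":0,"wz":0},{"dx":0,"dy":0,"dz":-0.03,"wx":0,"wy":0,"wz":0},{"dx":0,"dy":0,"dz":-0.06,"wx":0,"wy":0,"wz":0},{"dx":0,"dy":0,"dz":-0.1,"wx":0,"wy":0,"wz":0},{"dx":0,"dy":0,"dz":-0.13,"wx":0,"wy":0,"wz":0},{"dx":0,"dy":0,"dz":-0.16,"wx":0,"wy":0,"wz":0},{"dx":0,"dy":0,"dz":-0.17,"wx":0,"wy":0,"wz":0},{"dx":0,"dy":0,"dz":-0.17,"wx":0,"wy":0,"wz":0},{"dx":0,"dy":0,"dz":-0.17,"wx":0,"wy":0,"wz":0},{"dx":0,"dy":0,"dz":-0.17,"wx":0,"wy":0,"wz":0},{"dx":0,"dy":0,"dz":-0.17,"wx":0,"wy":0,"wz":0}]}}

```text
time_s: 13.35
ee_pos: [0.4416, -0.0989, 0.2498]
tool_rot: [-0.001, 0.718, 0.696, -0.0]
force: [-0.6, -0.2, -4.9]
finger_gap: 0.752
gripper_force: 57.3
```

```bash
python3 -c "
from h import *
for i in range(4): env.get_image('top');print(env.get_state()['force'])
go(.4975,.159,.25)"
```

```text
[ 0.3083319  -0.76058224 -5.3152674 ]
[ 0.83067553 -0.02308679 -6.44407373]
[-0.17449592 -0.01128159 -4.60215731]
[-0.02846963  0.17309956 -4.2217352 ]
t 13.55 ee [ 0.442  -0.0992  0.2509] F [-0.03  0.17 -4.22] gap 0.752
d [0.2598 0.0475 0.0009] w [-0.0005 -0.0002 -0.0002]
```

About 5.1 N: this is the full one. Set it back where it stood, then fetch the last tin.

>>> {"op": "play_rows", "data": {"moves": [{"dx":0,"dy":0,"dz":0.02,"wx":0,"wy":0,"wz":0},{"dx":0,"dy":0,"dz":0.05,"wx":0,"wy":0,"wz":0},{"dx":0,"dy":0,"dz":0.085,"wx":0,"wy":0,"wz":0},{"dx":0,"dy":0,"dz":0.115,"wx":0,"wy":0,"wz":0},{"dx":0,"dy":0,"dz":0.135,"wx":0,"wy":0,"wz":0},{"dx":0,"dy":0,"dz":0.15,"wx":0,"wy":0,"wz":0},{"dx":0,"dy":0,"dz":0.16,"wx":0,"wy":0,"wz":0},{"dx":0,"dy":0,"dz":0.165,"wx":0,"wy":0,"wz":0},{"dx":0,"dy":0,"dz":0.168,"wx":0,"wy":0,"wz":0},{"dx":0,"dy":0,"dz":0.169,"wx":0,"wy":0,"wz":0},{"dx":0,"dy":0,"dz":0.17,"wx":0,"wy":0,"wz":0},{"dx":0,"dy":0,"dz":0.17,"wx":0,"wy":0,"wz":0}]}}

```text
time_s: 14.75
ee_pos: [0.4427, -0.0996, 0.0826]
tool_rot: [0.001, 0.718, 0.696, 0.0]
force: [-2.3, 0.8, 4.0]
finger_gap: 0.747
gripper_force: 58.0
```

>>> {"op": "play_rows", "data": {"moves": [{"dx":0,"dy":0,"dz":0,"wx":0,"wy":0,"wz":0},{"dx":0,"dy":0,"dz":0,"wx":0,"wy":0,"wz":0},{"dx":0,"dy":0,"dz":0,"wx":0,"wy":0,"wz":0},{"dx":0,"dy":0,"dz":0,"wx":0,"wy":0,"wz":0},{"dx":0,"dy":0,"dz":0,"wx":0,"wy":0,"wz":0},{"dx":0,"dy":0,"dz":0,"wx":0,"wy":0,"wz":0},{"dx":0,"dy":0,"dz":-0.02,"wx":0,"wy":0,"wz":0},{"dx":0,"dy":0,"dz":-0.05,"wx":0,"wy":0,"wz":0},{"dx":0,"dy":0,"dz":-0.09,"wx":0,"wy":0,"wz":0},{"dx":0,"dy":0,"dz":-0.13,"wx":0,"wy":0,"wz":0},{"dx":0,"dy":0,"dz":-0.15,"wx":0,"wy":0,"wz":0},{"dx":0,"dy":0,"dz":-0.16,"wx":0,"wy":0,"wz":0},{"dx":0,"dy":0.03,"dz":-0.165,"wx":0,"wy":0,"wz":0},{"dx":0,"dy":0.07,"dz":-0.165,"wx":0,"wy":0,"wz":0},{"dx":0,"dy":0.11,"dz":-0.165,"wx":0,"wy":0,"wz":0},{"dx":0.001,"dy":0.15,"dz":-0.165,"wx":0,"wy":0,"wz":0},{"dx":0.002,"dy":0.18,"dz":-0.165,"wx":0,"wy":0,"wz":0},{"dx":0.002,"dy":0.197,"dz":-0.165,"wx":0,"wy":0,"wz":0},{"dx":0.002,"dy":0.197,"dz":-0.165,"wx":0,"wy":0,"wz":0}], "grip": 100}}

```text
time_s: 16.65
ee_pos: [0.64, -0.1032, 0.2437]
tool_rot: [-0.001, 0.718, 0.696, -0.001]
force: [0.1, -0.8, 0.1]
finger_gap: 1.0
gripper_force: 0.0
```

```bash
python3 -c "
from h import *
go(.639,-.1045,.08)"
```

```text
t 16.65 ee [ 0.64   -0.1032  0.2437] F [ 0.07 -0.83  0.08] gap 1.0
d [-0.0015 -0.0005  0.1637] w [-0.0026 -0.0009  0.0003]
```

>>> {"op": "play_rows", "data": {"moves": [{"dx":-0.001,"dy":0,"dz":0.03,"wx":0,"wy":0,"wz":0},{"dx":-0.001,"dy":0,"dz":0.06,"wx":0,"wy":0,"wz":0},{"dx":-0.001,"dy":0,"dz":0.09,"wx":0,"wy":0,"wz":0},{"dx":-0.001,"dy":0,"dz":0.115,"wx":0,"wy":0,"wz":0},{"dx":-0.001,"dy":0,"dz":0.135,"wx":0,"wy":0,"wz":0},{"dx":-0.001,"dy":0,"dz":0.15,"wx":0,"wy":0,"wz":0},{"dx":-0.001,"dy":0,"dz":0.16,"wx":0,"wy":0,"wz":0},{"dx":-0.001,"dy":0,"dz":0.164,"wx":0,"wy":0,"wz":0},{"dx":-0.001,"dy":0,"dz":0.164,"wx":0,"wy":0,"wz":0}]}}

```text
time_s: 17.55
ee_pos: [0.639, -0.1044, 0.0823]
tool_rot: [0.0, 0.718, 0.696, -0.0]
force: [0.1, 0.4, -0.5]
finger_gap: 0.999
gripper_force: 0.0
```

>>> {"op": "play_rows", "data": {"moves": [{"dx":0,"dy":0,"dz":0,"wx":0,"wy":0,"wz":0},{"dx":0,"dy":0,"dz":0,"wx":0,"wy":0,"wz":0},{"dx":0,"dy":0,"dz":0,"wx":0,"wy":0,"wz":0},{"dx":0,"dy":0,"dz":0,"wx":0,"wy":0,"wz":0},{"dx":0,"dy":0,"dz":0,"wx":0,"wy":0,"wz":0},{"dx":0,"dy":0,"dz":0,"wx":0,"wy":0,"wz":0},{"dx":0,"dy":0,"dz":0,"wx":0,"wy":0,"wz":0}], "grip": 0, "grip_force": 50}}

```text
time_s: 18.25
ee_pos: [0.64, -0.1047, 0.0839]
tool_rot: [0.001, 0.718, 0.696, 0.001]
force: [0.2, -0.2, 5.4]
finger_gap: 0.746
gripper_force: 55.2
```

>>> {"op": "play_rows", "data": {"moves": [{"dx":0,"dy":0,"dz":-0.01,"wx":0,"wy":0,"wz":0},{"dx":0,"dy":0,"dz":-0.03,"wx":0,"wy":0,"wz":0},{"dx":0,"dy":0,"dz":-0.06,"wx":0,"wy":0,"wz":0},{"dx":0,"dy":0,"dz":-0.1,"wx":0,"wy":0,"wz":0},{"dx":0,"dy":0,"dz":-0.13,"wx":0,"wy":0,"wz":0},{"dx":0,"dy":0,"dz":-0.16,"wx":0,"wy":0,"wz":0},{"dx":0,"dy":0,"dz":-0.17,"wx":0,"wy":0,"wz":0},{"dx":0,"dy":0,"dz":-0.17,"wx":0,"wy":0,"wz":0},{"dx":0,"dy":0,"dz":-0.17,"wx":0,"wy":0,"wz":0},{"dx":0,"dy":0,"dz":-0.17,"wx":0,"wy":0,"wz":0},{"dx":0,"dy":0,"dz":-0.17,"wx":0,"wy":0,"wz":0}]}}

```text
time_s: 19.35
ee_pos: [0.6384, -0.1041, 0.2505]
tool_rot: [-0.001, 0.718, 0.696, -0.001]
force: [0.6, -0.5, -2.9]
finger_gap: 0.747
gripper_force: 55.8
```

```bash
python3 -c "
from h import *
for i in range(4): env.get_image('top');print(env.get_state()['force'])
go(.4975,.159,.25)"
```

```text
[-0.26873707 -0.30270579 -1.18140502]
[-0.52793059 -0.9395208  -2.02392057]
[ 0.03384658  0.02490696 -2.47880666]
[ 0.58165382 -0.70067389 -2.27576517]
t 19.55 ee [ 0.6389 -0.1043  0.2518] F [ 0.58 -0.7  -2.28] gap 0.75
d [ 0.2588 -0.1495  0.0019] w [-0.0007 -0.0001 -0.0002]
```

Light, as expected. On to cell_0.

>>> {"op": "play_rows", "data": {"moves": [{"dx":0.02,"dy":-0.012,"dz":0,"wx":0,"wy":0,"wz":0},{"dx":0.05,"dy":-0.029,"dz":0,"wx":0,"wy":0,"wz":0},{"dx":0.085,"dy":-0.049,"dz":0,"wx":0,"wy":0,"wz":0},{"dx":0.12,"dy":-0.069,"dz":0,"wx":0,"wy":0,"wz":0},{"dx":0.155,"dy":-0.09,"dz":0,"wx":0,"wy":0,"wz":0},{"dx":0.19,"dy":-0.11,"dz":0,"wx":0,"wy":0,"wz":0},{"dx":0.22,"dy":-0.127,"dz":0,"wx":0,"wy":0,"wz":0},{"dx":0.245,"dy":-0.141,"dz":0,"wx":0,"wy":0,"wz":0},{"dx":0.259,"dy":-0.149,"dz":0,"wx":0,"wy":0,"wz":0},{"dx":0.259,"dy":-0.149,"dz":0,"wx":0,"wy":0,"wz":0},{"dx":0.259,"dy":-0.149,"dz":0,"wx":0,"wy":0,"wz":0}]}}

```text
time_s: 20.65
ee_pos: [0.4986, 0.1588, 0.2523]
tool_rot: [0.0, 0.718, 0.696, -0.0]
force: [0.5, -0.5, -2.3]
finger_gap: 0.749
gripper_force: 56.4
```

```bash
python3 -c "
from h import *
go(.4975,.159,.09)
im,P=cloud('top');cv2.imwrite('pics/t4.png',im[120:320,40:300,::-1].repeat(2,0).repeat(2,1))"
```

```text
t 20.65 ee [0.4986 0.1588 0.2523] F [ 0.47 -0.49 -2.31] gap 0.749
d [ 0.0003 -0.0011  0.1623] w [0.0005 0.0005 0.0001]
```

View pics/t4.png

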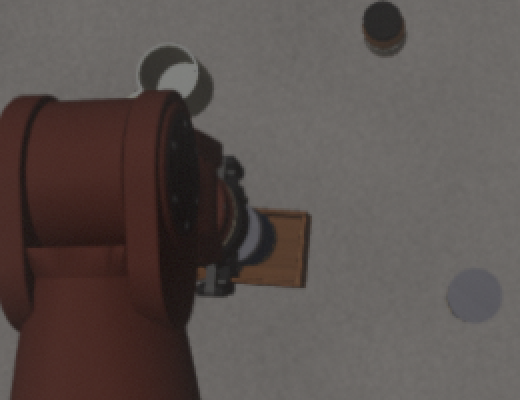

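The held tin is over the right-hand cell_0, with its edge at (276,235). Allowing for parallax this matches the first placement. Lowering.

>>> {"op": "play_rows", "data": {"moves": [{"dx":0,"dy":-0.001,"dz":0.02,"wx":0,"wy":0,"wz":0},{"dx":0,"dy":-0.001,"dz":0.05,"wx":0,"wy":0,"wz":0},{"dx":0,"dy":-0.001,"dz":0.08,"wx":0,"wy":0,"wz":0},{"dx":0,"dy":-0.001,"dz":0.105,"wx":0,"wy":0,"wz":0},{"dx":0,"dy":-0.001,"dz":0.125,"wx":0,"wy":0,"wz":0},{"dx":0,"dy":-0.001,"dz":0.14,"wx":0,"wy":0,"wz":0},{"dx":0,"dy":-0.001,"dz":0.15,"wx":0,"wy":0,"wz":0},{"dx":0,"dy":-0.001,"dz":0.157,"wx":0,"wy":0,"wz":0},{"dx":0,"dy":-0.001,"dz":0.16,"wx":0,"wy":0,"wz":0},{"dx":0,"dy":-0.001,"dz":0.162,"wx":0,"wy":0,"wz":0},{"dx":0,"dy":-0.001,"dz":0.163,"wx":0,"wy":0,"wz":0},{"dx":0,"dy":-0.001,"dz":0.163,"wx":0,"wy":0,"wz":0}]}}

```text
time_s: 21.9
ee_pos: [0.4976, 0.1592, 0.0899]
tool_rot: [0.0, 0.718, 0.696, 0.0]
force: [0.4, 0.6, -1.0]
finger_gap: 0.745
gripper_force: 56.5
```

>>> {"op": "play_rows", "data": {"moves": [{"dx":0,"dy":0,"dz":0.001,"wx":0,"wy":0,"wz":0},{"dx":0,"dy":0,"dz":0.0015,"wx":0,"wy":0,"wz":0},{"dx":0,"dy":0,"dz":0.0015,"wx":0,"wy":0,"wz":0}]}}

```text
time_s: 22.2
ee_pos: [0.4978, 0.1593, 0.0898]
tool_rot: [0.001, 0.718, 0.696, 0.001]
force: [-3.8, -1.2, 12.0]
finger_gap: 0.75
gripper_force: 57.2
```

Seated. Release and withdraw.

>>> {"op": "play_rows", "data": {"moves": [{"dx":0,"dy":0,"dz":-0.001,"wx":0,"wy":0,"wz":0},{"dx":0,"dy":0,"dz":-0.001,"wx":0,"wy":0,"wz":0},{"dx":0,"dy":0,"dz":-0.001,"wx":0,"wy":0,"wz":0},{"dx":0,"dy":0,"dz":-0.001,"wx":0,"wy":0,"wz":0},{"dx":0,"dy":0,"dz":-0.001,"wx":0,"wy":0,"wz":0},{"dx":0,"dy":0,"dz":-0.001,"wx":0,"wy":0,"wz":0},{"dx":0,"dy":0,"dz":-0.02,"wx":0,"wy":0,"wz":0},{"dx":0,"dy":0,"dz":-0.05,"wx":0,"wy":0,"wz":0},{"dx":0,"dy":0,"dz":-0.09,"wx":0,"wy":0,"wz":0},{"dx":0,"dy":0,"dz":-0.13,"wx":0,"wy":0,"wz":0},{"dx":0,"dy":0,"dz":-0.15,"wx":0,"wy":0,"wz":0},{"dx":0,"dy":0,"dz":-0.157,"wx":0,"wy":0,"wz":0},{"dx":0,"dy":0,"dz":-0.157,"wx":0,"wy":0,"wz":0}], "grip": 100}}

```text
time_s: 23.5
ee_pos: [0.4975, 0.1592, 0.2451]
tool_rot: [0.0, 0.718, 0.696, 0.0]
force: [1.2, 0.2, 0.4]
finger_gap: 1.001
gripper_force: 0.0
```

```bash
python3 -c "
from h import *
go(.4425,-.0995,.245)"
```

```text
t 23.5 ee [0.4975 0.1592 0.2451] F [1.16 0.17 0.37] gap 1.001
d [-0.2603 -0.047   0.    ] w [ 0.001   0.     -0.0002]
```

>>> {"op": "play_rows", "data": {"moves": [{"dx":-0.03,"dy":-0.005,"dz":0,"wx":0,"wy":0,"wz":0},{"dx":-0.07,"dy":-0.013,"dz":0,"wx":0,"wy":0,"wz":0},{"dx":-0.115,"dy":-0.021,"dz":0,"wx":0,"wy":0,"wz":0},{"dx":-0.16,"dy":-0.029,"dz":0,"wx":0,"wy":0,"wz":0},{"dx":-0.2,"dy":-0.036,"dz":0,"wx":0,"wy":0,"wz":0},{"dx":-0.235,"dy":-0.042,"dz":0,"wx":0,"wy":0,"wz":0},{"dx":-0.26,"dy":-0.047,"dz":0,"wx":0,"wy":0,"wz":0},{"dx":-0.26,"dy":-0.047,"dz":0,"wx":0,"wy":0,"wz":0},{"dx":-0.26,"dy":-0.047,"dz":0,"wx":0,"wy":0,"wz":0}]}}

```text
time_s: 24.4
ee_pos: [0.4415, -0.0992, 0.2431]
tool_rot: [-0.001, 0.719, 0.695, -0.0]
force: [-0.5, 0.1, -0.1]
finger_gap: 1.003
gripper_force: 0.0
```

```bash
python3 -c "
from h import *
go(.4425,-.0995,.08)
im,P=cloud('side');cv2.imwrite('pics/s5.png',im[80:300,100:400,::-1].repeat(2,0).repeat(2,1))"
```

```text
t 24.4 ee [ 0.4415 -0.0992  0.2431] F [-0.48  0.08 -0.09] gap 1.003
d [-0.0004  0.0013  0.1631] w [-0.0021 -0.0013 -0.0018]
```

View pics/s5.png

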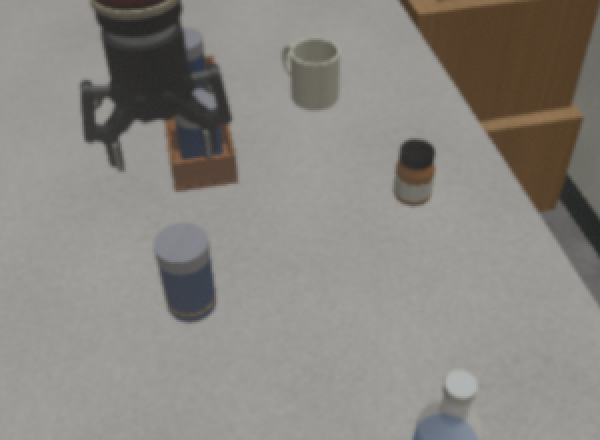

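Both light tins stand in the crate, at (190,60) and (200,130). The full one is upright at (187,272). Grasp and lift it.

>>> {"op": "play_rows", "data": {"moves": [{"dx":0,"dy":0.001,"dz":0.03,"wx":0,"wy":0,"wz":0},{"dx":0,"dy":0.001,"dz":0.06,"wx":0,"wy":0,"wz":0},{"dx":0,"dy":0.001,"dz":0.09,"wx":0,"wy":0,"wz":0},{"dx":0,"dy":0.001,"dz":0.115,"wx":0,"wy":0,"wz":0},{"dx":0,"dy":0.001,"dz":0.135,"wx":0,"wy":0,"wz":0},{"dx":0,"dy":0.001,"dz":0.15,"wx":0,"wy":0,"wz":0},{"dx":0,"dy":0.001,"dz":0.16,"wx":0,"wy":0,"wz":0},{"dx":0,"dy":0.001,"dz":0.163,"wx":0,"wy":0,"wz":0},{"dx":0,"dy":0.001,"dz":0.163,"wx":0,"wy":0,"wz":0}]}}

```text
time_s: 25.35
ee_pos: [0.4433, -0.0991, 0.0819]
tool_rot: [0.0, 0.718, 0.696, -0.0]
force: [0.6, 0.4, 0.8]
finger_gap: 1.0
gripper_force: 0.0
```

>>> {"op": "play_rows", "data": {"moves": [{"dx":0,"dy":0,"dz":0,"wx":0,"wy":0,"wz":0},{"dx":0,"dy":0,"dz":0,"wx":0,"wy":0,"wz":0},{"dx":0,"dy":0,"dz":0,"wx":0,"wy":0,"wz":0},{"dx":0,"dy":0,"dz":0,"wx":0,"wy":0,"wz":0},{"dx":0,"dy":0,"dz":0,"wx":0,"wy":0,"wz":0},{"dx":0,"dy":0,"dz":0,"wx":0,"wy":0,"wz":0},{"dx":0,"dy":0,"dz":0,"wx":0,"wy":0,"wz":0}], "grip": 0, "grip_force": 60}}

```text
time_s: 26.05
ee_pos: [0.4436, -0.0997, 0.0832]
tool_rot: [0.001, 0.718, 0.696, 0.0]
force: [-3.5, 0.7, 7.4]
finger_gap: 0.743
gripper_force: 66.1
```

>>> {"op": "play_rows", "data": {"moves": [{"dx":0,"dy":0,"dz":-0.01,"wx":0,"wy":0,"wz":0},{"dx":0,"dy":0,"dz":-0.03,"wx":0,"wy":0,"wz":0},{"dx":0,"dy":0,"dz":-0.06,"wx":0,"wy":0,"wz":0},{"dx":0,"dy":0,"dz":-0.09,"wx":0,"wy":0,"wz":0},{"dx":0,"dy":0,"dz":-0.12,"wx":0,"wy":0,"wz":0},{"dx":0,"dy":0,"dz":-0.15,"wx":0,"wy":0,"wz":0},{"dx":0,"dy":0,"dz":-0.175,"wx":0,"wy":0,"wz":0},{"dx":0,"dy":0,"dz":-0.19,"wx":0,"wy":0,"wz":0},{"dx":0,"dy":0,"dz":-0.2,"wx":0,"wy":0,"wz":0},{"dx":0,"dy":0,"dz":-0.2,"wx":0,"wy":0,"wz":0},{"dx":0,"dy":0,"dz":-0.2,"wx":0,"wy":0,"wz":0},{"dx":0,"dy":0,"dz":-0.2,"wx":0,"wy":0,"wz":0},{"dx":0,"dy":0,"dz":-0.2,"wx":0,"wy":0,"wz":0},{"dx":0,"dy":0,"dz":-0.2,"wx":0,"wy":0,"wz":0}]}}

```text
time_s: 27.45
ee_pos: [0.4429, -0.0991, 0.2812]
tool_rot: [-0.0, 0.718, 0.696, -0.0]
force: [0.1, -0.5, -5.1]
finger_gap: 0.75
gripper_force: 68.1
```

```bash
python3 -c "
from h import *
for i in range(3): env.get_image('top');print(env.get_state()['force'])
s=env.get_state();print(s['ee_pos'],abs(s['dq']).max())
im,P=cloud('side');cv2.imwrite('pics/s6.png',im[0:300,0:400,::-1].repeat(2,0).repeat(2,1))"
```

```text
[-0.06097282 -0.63202518 -5.50601177]
[ 0.28607729  0.67552789 -4.75068892]
[ 0.37027076  0.9582406  -4.74010248]
[ 0.44307017 -0.09923444  0.28159419] 0.002588411325631224
```

View pics/s6.png

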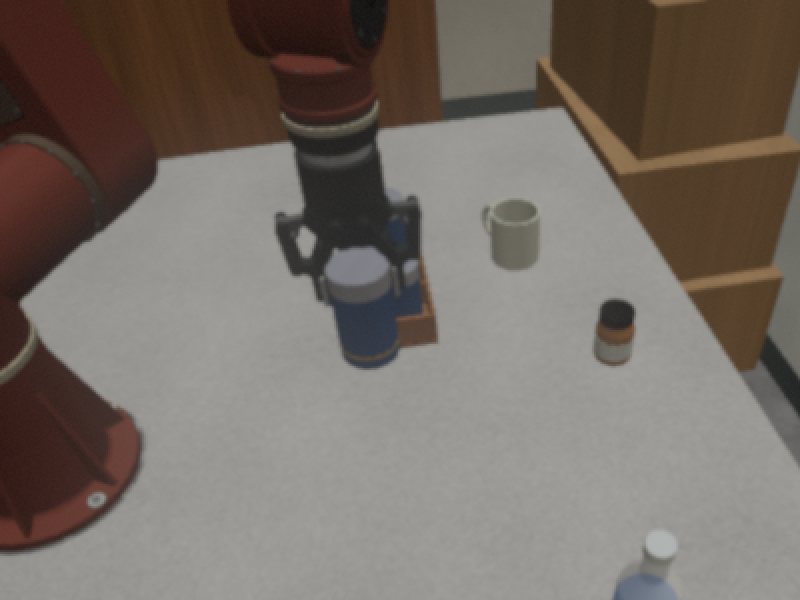

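The full tin is held upright at (365,305), about 0.198 m clear of the counter. The light tins are in the crate behind it, and the bottle, jar and mug have not moved.

```bash
python3 -c "
from bench import env
print(env.finish_job())"
```

```text
the job is handed in; nothing more can be done
None
```

The job is handed in, though no verdict came back: both light tins (about 2 N each) stand upright in cells 0 and 2, and the full tin (about 5 N) is held upright and still about 20 cm above the counter, with the bottle, jar and mug untouched, at about 28 s.

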